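Sort the rotor hold-down screws by thread hand

TASK

The hold-down screws of the centrifuge rotors have come out of the wash with right- and left-hand threads mixed. Lift the dust cap off the test nut and set it on the bench, use the nut, which has a right-hand thread, to find the hand of each screw (a right-hand one winds in at least a quarter turn, a left-hand one will not), and drop them one to a pocket, head flush, left-hand screws into the rack with the notched edges and right-hand ones into the rack with the plain edges. Then put the cap back on the nut, fully down, and leave the other things on the bench as they are.

Things in the scene. Friction and masses are not known exactly. Their poses are not given: they have to be found in the camera images.
- screw1: steel rotor screw, 0.2 kg: knurled head 40 mm across, 38 mm tall; shank 64 mm, 25 mm over the thread, core 15, nose tapered to 10. Origin: tip of the nose, z up; head's underside at z = 64 mm. Three-start thread, hand not told: the threads begin at z = 10 mm, at 0, 120 and 240 degrees from body x. Starts hanging by its head in the wash rack, or absent
- screw2: steel rotor screw, 0.2 kg: knurled head 40 mm across, 38 mm tall; shank 64 mm, 25 mm over the thread, core 15, nose tapered to 10. Origin: tip of the nose, z up; head's underside at z = 64 mm. Three-start thread, hand not told: the threads begin at z = 10 mm, at 0, 120 and 240 degrees from body x. Starts hanging by its head in the wash rack, or absent
- screw3: steel rotor screw, 0.2 kg: knurled head 40 mm across, 38 mm tall; shank 64 mm, 25 mm over the thread, core 15, nose tapered to 10. Origin: tip of the nose, z up; head's underside at z = 64 mm. Three-start thread, hand not told: the threads begin at z = 10 mm, at 0, 120 and 240 degrees from body x. Starts hanging by its head in the wash rack, or absent
- screw4: steel rotor screw, 0.2 kg: knurled head 40 mm across, 38 mm tall; shank 64 mm, 25 mm over the thread, core 15, nose tapered to 10. Origin: tip of the nose, z up; head's underside at z = 64 mm. Three-start thread, hand not told: the threads begin at z = 10 mm, at 0, 120 and 240 degrees from body x. Starts hanging by its head in the wash rack, or absent
- screw5: steel rotor screw, 0.2 kg: knurled head 40 mm across, 38 mm tall; shank 64 mm, 25 mm over the thread, core 15, nose tapered to 10. Origin: tip of the nose, z up; head's underside at z = 64 mm. Three-start thread, hand not told: the threads begin at z = 10 mm, at 0, 120 and 240 degrees from body x. Starts hanging by its head in the wash rack, or absent
- test_nut: loose test nut, 0.95 kg: brass hexagon 48 mm over flats, 55 over corners, on a steel foot 84 mm across, 12 thick; top face 60 mm above the underside. Right-hand three-start thread, 30 mm advance per turn, 18 mm clear inside it; bore bottom 12 mm above the underside. Origin: centre of the underside, z up. The threads begin at the top face, at 0, 120 and 240 degrees from body x
- nut_mouth (a point): centre of the nut's top face, z up. Turned clockwise (from above) under a light push, a right-hand screw catches within a third of a turn and winds down; best begun with its thread beginnings 20 degrees anticlockwise of the nut's: its nose tip is then 18 mm below this point. A left-hand screw's tip never gets more than 16 mm below. Wind a screw out anticlockwise before lifting
- dust_cap: loose black plastic dust cap, 0.08 kg, 68 mm across; its skirt (62 mm inside) reaches 12 mm down over the nut's top, where it sits at the start; on top a knob 26 mm across, from 16 to 44 mm above the skirt's edge. Origin: centre of the skirt's lower edge, z up; fully on, that is 48 mm above the nut's underside. It can stand on the bench on its skirt
- wash_rack: white rack, 118 x 188 mm, top face 72 mm above the bench, fixed, 2 x 3 square pockets of 30 mm at (+-35, -70/0/+70) mm in its frame, in which the mixed screws hang at the start. Origin: centre of its underside
- plain_rack: aluminium rack, 188 x 72 mm, its top face 72 mm above the bench, fixed, with three square through pockets of 30 mm in a row along its x axis, 70 mm apart; its two long edges are straight and plain: for right-hand screws. A screw dropped in hangs by its head, the head's underside flush on the top face. Origin: centre of its underside
- notched_rack: aluminium rack, 188 x 72 mm, its top face 72 mm above the bench, fixed, with three square through pockets of 30 mm in a row along its x axis, 70 mm apart; its two long edges are cut with notches, the usual mark for left-hand thread: for left-hand screws. A screw dropped in hangs by its head, the head's underside flush on the top face. Origin: centre of its underside
- plain_rack_p1 (a point): centre of pocket 1 of the plain rack, at its top face
- plain_rack_p2 (a point): centre of pocket 2 of the plain rack, at its top face
- plain_rack_p3 (a point): centre of pocket 3 of the plain rack, at its top face
- notched_rack_p1 (a point): centre of pocket 1 of the notched rack, at its top face
- notched_rack_p2 (a point): centre of pocket 2 of the notched rack, at its top face
- notched_rack_p3 (a point): centre of pocket 3 of the notched rack, at its top face
- amber_bottle: bystander: amber glass bottle with a blue cap, 84 mm across, 170 mm tall; origin: centre of its underside
- beaker: bystander: open glass beaker, 72 mm across, 85 mm tall; origin: centre of its underside
- vial: bystander: small amber vial, 24 mm across, 50 mm tall; origin: centre of its underside
- tape_roll: bystander: roll of white tape lying flat, 90 mm across, 22 mm high; origin: centre of its underside
- tube_box: bystander: little cardboard box, 50 x 30 mm, 35 mm high; origin: centre of its underside
Things that resemble listed ones, but are neither listed nor needed, are in the scene too. Leave any pink or red look-alike of the dust_cap alone.

How it is judged:
By the outcome, as a careful person would: the job done as asked, in the order asked, and still so for the second after the job is handed in, with the robot touching nothing.
Of screw1, screw2, screw3, screw4, screw5 only 3 to 4 are there at a start; the rules pass over those that are not, and their reading is None.
At some moment in a run one of test_nut, dust_cap may be knocked a few centimetres aside while the robot is not near it.
It also fails if it takes over 210 s, if anything falls off the work surface, if the arm or the gripper's body presses on something with over 40 N, if the wrist force passes 120 N, or if a joint passes its speed limit or range.

ROBOT

A 7-joint arm with a two-finger parallel gripper is mounted at the origin on the work surface. World frame = base frame: x ahead of the robot, y to its left, z up, the work surface at z = 0. Lengths are in m, angles in rad, forces in N, time in s.
With the tool pointing down it reaches from about 0.425 to 0.95 m from the base axis. Payload 4.7 kg.
Tool frame: the origin (TCP) lies between the finger pads; the fingertips stand 25 mm ahead of it and the grasp point (between the pads) lies 6 mm ahead of it; x points along the fingers, z is the direction in which the jaws open and shut, and the axes are right-handed (so a half turn about x gives the same grasp; the last joint's range is limited). The gripper opens to 85 mm and grips with 20 to 120 N. Pads are 22 mm wide; open, the fingers measure 114 mm over their backs; the gripper's body (76 mm by 85 mm) begins 54 mm behind the grasp point. The pads swing forward as they close: fully open they stand 13 mm farther back than shut.
Start: joints at [1.297, 0.469, -0.049, 1.532, 0.024, 1.141, -0.082], TCP at [0.164, -0.655, 0.256] pointing down, gripper open.
Joint ranges: [-2.59, 2.59], [-0.33, 1.99], [-1.39, 1.29], [0.1, 2.45], [-1.04, 4.18], [0.21, 1.99], [-2.66, 2.66]. Speed limits (rad/s): [2.57, 2.57, 3.14, 3.14, 3.14, 3.14, 3.14].

INTERFACE

Orientations are given as a 3x3 rotation matrix whose columns are the frame's x, y, z axes.
In Python, from rig import * gives the robot as it stands. Calls block until the motion is done:
- movep(position, orientation): joint-space move of the TCP to a pose.
- move_l(position, attitude=None, feed=0.15, until_force=None): straight line of the TCP; attitude=None keeps the orientation; feed is the mean speed in m/s. With until_force (N) it stops when the force on the tool has changed by that much, and returns True; else False.
- move_joints(angles): joint-space move.
- command_gripper(opening, newtons=None): finger opening in m; newtons is the grip in N (None keeps the last); returns when the fingers have stopped.
- sleep(seconds).
- inverse_kinematics(position, orientation): joint angles nearest the present ones, or None.
- sense(): the state.
- camera(name): name is "side" or "top" or "wrist"; returns (picture, depth): 400x640x3 uint8, red, green, blue; 400x640 float32, m along the optical axis (not along the pixel's ray), 0 where there is no reading.
- camera_params(name): a dict with "K" (3x3 intrinsics, pixels), "dist" ([k1, k2, p1, p2, k3] as OpenCV has them; the pictures are not rectified), "position" and "rotation" of the camera in the world; the wrist camera has in their place "tool_from_camera" (4x4, takes a point from camera to tool coordinates, whose origin is the TCP and whose axes are the tool frame's). Camera axes: x right, y down, z forward; pixel columns grow to the right and rows downward; lengths in m; the calibration is good to about 2 mm. A picture is of the moment at which its call begins: read the wrist's pose just before it. camera_params takes no time and is no camera call.
A pose or a line that the arm cannot do raises Unreachable and nothing moves.
- finish_job(): hands the job in, once; it reports no verdict.
The state is a dict: "time_s": time; "joint_pos": joint angles; "qd": joint speeds; "joint_efforts": joint torques, N m; "position": TCP position; "tcp_rot": TCP orientation; "wrist_force": force on the tool from outside, world axes, zero at the start; "ft_torque": the same for the moment, N m; "finger_gap": finger opening in m.
Only numpy, scipy, OpenCV 4.12 (cv2) and the standard library are available. Lean on these libraries where they do the work, as an engineer would, in place of code of your own. Each camera call takes 0.05 s, during which the arm holds its last target.

## Working session

There is one attempt and no reset: what is moved stays moved. The work goes in short steps, each a Python script; the robot and the scene stay as the last script left them, time stands still between calls to the robot, and variables do not carry over. Pictures are saved under pics/ and viewed, and the job is handed in when it is done.

```bash
ls; mkdir -p pics
python3 - <<'E'
from rig import *
import cv2
s=sense();print(s)
for n in("top","side","wrist"):
    p,d=camera(n);cv2.imwrite(f"pics/{n}0.png",p[:,:,::-1]);
    import numpy as np;np.save(f"pics/{n}0.npy",d)
    print(n,camera_params(n))
E
```

```text
pics
{'time_s': 0.0, 'joint_pos': array([ 1.29711066,  0.46942887, -0.04860854,  1.53368106,  0.02409341,
        1.14102304, -0.08231231]), 'qd': array([-0.0010578 , -0.0015461 ,  0.00090789,  0.0007879 , -0.00142192,
       -0.00035192, -0.00100071]), 'joint_efforts': array([-2.92917202e-04, -5.10311580e+01, -4.67948802e-02, -2.37715244e+01,
        1.06092743e-02,  7.51133513e-03, -8.76560648e-06]), 'position': array([ 0.16347608, -0.65435079,  0.25527534]), 'tcp_rot': array([[-5.32487736e-04,  9.70182388e-01,  2.42375433e-01],
       [ 1.88098993e-03,  2.42376011e-01, -9.70180566e-01],
       [-9.99998089e-01, -6.07035036e-05, -1.95396556e-03]]), 'wrist_force': array([ 0.20102566, -1.09583243, -0.16007861]), 'ft_torque': array([-0.05696106,  0.0075737 ,  0.03220275]), 'finger_gap': 0.0852708965877603}
top {'K': array([[361.49948729,   0.        , 317.95762378],
       [  0.        , 361.49948729, 201.0329777 ],
       [  0.        ,   0.        ,   1.        ]]), 'dist': array([-0.01144201,  0.        ,  0.        ,  0.        ,  0.        ]), 'position': array([ 0.37416407, -0.0
[... 550 characters left out ...]
-0.74394198,  0.43785406, -0.50481101],
       [ 0.01290172, -0.74587691, -0.66595885]])}
wrist {'K': array([[323.01283142,   0.        , 327.197387  ],
       [  0.        , 323.01283142, 204.35422602],
       [  0.        ,   0.        ,   1.        ]]), 'dist': array([-0.01476825,  0.        ,  0.        ,  0.        ,  0.        ]), 'tool_from_camera': array([[-8.57132953e-04, -3.28441416e-01,  9.44523955e-01,
        -1.17270271e-01],
       [-7.79011011e-04, -9.44523796e-01, -3.28442068e-01,
         8.44042327e-02],
       [ 9.99999329e-01, -1.01731308e-03,  5.53722991e-04,
        -1.07799373e-03],
       [ 0.00000000e+00,  0.00000000e+00,  0.00000000e+00,
         1.00000000e+00]])}
```

View pics/top0.png

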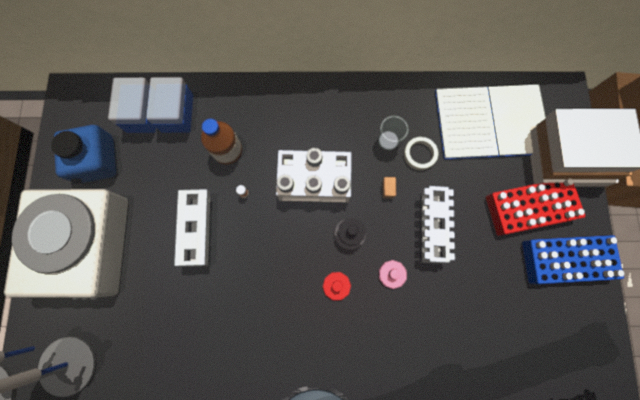

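View pics/side0.png

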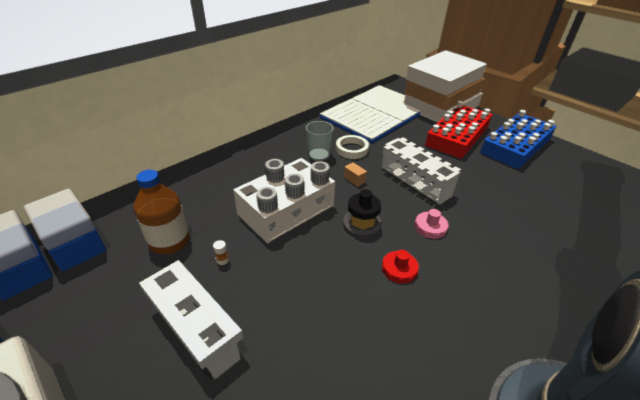

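View pics/wrist0.png

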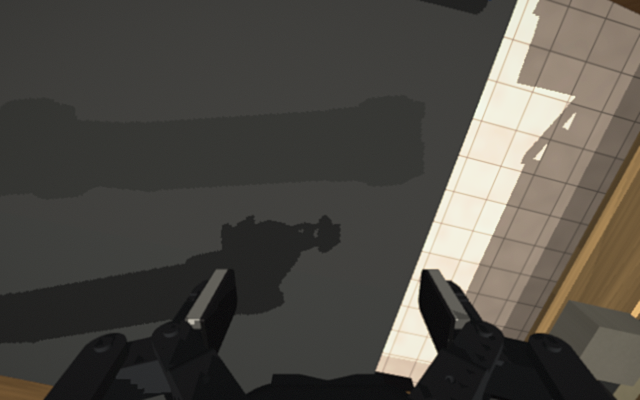

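```bash
cat > h.py <<'E'
from rig import *
import numpy as np, cv2
def pix2w(name,uv,z=None,d=None,P=None):
    c=P or camera_params(name)
    uv=np.array(uv,float).reshape(-1,1,2)
    n=cv2.undistortPoints(uv,c["K"],c["dist"]).reshape(-1,2)
    r=np.c_[n,np.ones(len(n))]
    if name=="wrist":
        R,p=c["R"],c["p"]
    else: R,p=c["rotation"],c["position"]
    w=r@R.T
    if z is not None: return p+w*((z-p[2])/w[:,2])[:,None]
    return p+w*np.asarray(d).reshape(-1,1)
def wristP(s=None):
    s=s or sense()
    c=dict(camera_params("wrist"));T=c["tool_from_camera"]
    c["R"]=s["tcp_rot"]@T[:3,:3];c["p"]=s["position"]+s["tcp_rot"]@T[:3,3]
    return c
def shot(name,fn,crop=None,k=1):
    P=wristP() if name=="wrist" else camera_params(name)
    p,d=camera(name)
    np.savez("pics/"+fn+".npz",p=p,d=d,R=P.get("R",P.get("rotation")),pos=P.get("p",P.get("position")))
    im=p[:,:,::-1]
    if crop: a,b,c,e=crop; im=im[b:e,a:c]
    cv2.imwrite("pics/"+fn+".png",cv2.resize(im,None,fx=k,fy=k,interpolation=cv2.INTER_CUBIC))
    return p,d,P
def world(name,d,P):
    h,w=d.shape
    u,v=np.meshgrid(np.arange(w),np.arange(h))
    return pix2w(name,np.stack([u,v],-1).reshape(-1,2),d=d.reshape(-1),P=P).reshape(h,w,3)
E
python3 - <<'E'
from h import *
im=cv2.imread("pics/top0.png")
cv2.imwrite("pics/tc1.png",cv2.resize(im[140:300,270:470],None,fx=4,fy=3.6,interpolation=cv2.INTER_CUBIC)[:600])
cv2.imwrite("pics/tc2.png",cv2.resize(im[110:290,160:270],None,fx=3.3,fy=3.3,interpolation=cv2.INTER_CUBIC))
W=world("top",np.load("pics/top0.npy"),camera_params("top"))
def q(n,u,v):print(n,W[v,u].round(3))
for n,u,v in [("s_rm",314,154),("s_fl",286,181),("s_fm",313,181),("s_fr",341,181),("cap",351,229),("capskirt",340,240),("red",337,284),("plain",190,212),("notch",438,208),("bottle",210,127),("vial",241,190),("box",390,184),("tape",433,140),("beak",390,125),("rack",300,160),("bench",250,250)]:q(n,u,v)
E
```

```text
s_rm [0.676 0.003 0.11 ]
s_fl [0.607 0.071 0.107]
s_fm [0.607 0.005 0.109]
s_fr [ 0.607 -0.064  0.109]
cap [ 0.491 -0.087  0.092]
capskirt [ 0.468 -0.062  0.055]
red [ 0.36  -0.054  0.045]
plain [0.537 0.315 0.071]
notch [ 0.546 -0.308  0.073]
bottle [0.723 0.247 0.169]
vial [0.6   0.194 0.046]
box [ 0.618 -0.198  0.034]
tape [ 0.756 -0.333 -0.001]
beak [ 0.782 -0.204  0.043]
rack [0.673 0.039 0.074]
bench [0.447 0.174 0.001]
```

View pics/tc1.png

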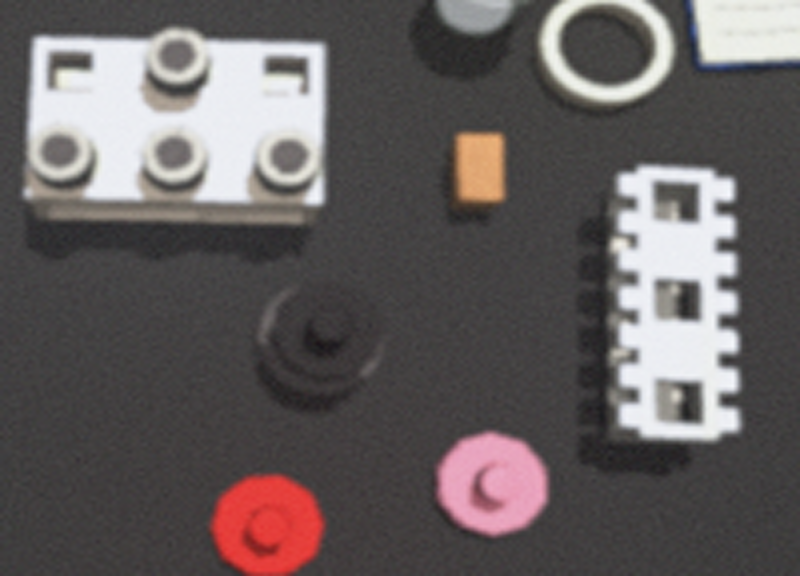

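View pics/tc2.png

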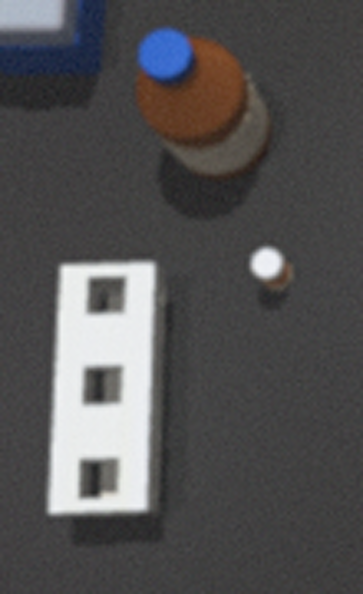

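Cap candidates in the top view are the black cap at (351,233) on the nut, a red one at (337,286) and a pink one at (393,274). I choose the black one. Its knob top is at z=0.092, as it should be, and it sits on the nut. The plain rack is on the left at (190,228) and the notched rack is on the right at (438,224). The wash rack holds 4 screws.

```bash
cat >> h.py <<'E'
def Ra(a):
    c,s=np.cos(a),np.sin(a)
    return np.array([[0,-s,c],[0,c,s],[-1,0,0.]])
def ja(): 
    z=sense()["tcp_rot"][:,2]; return np.arctan2(z[1],z[0])
E
python3 - <<'E'
from h import *
d=np.load("pics/top0.npy");W=world("top",d,camera_params("top"))
def cent(m,box):
    v,u=np.where(m[box[1]:box[3],box[0]:box[2]]);P=W[v+box[1],u+box[0]];
    lo,hi=P.min(0),P.max(0);print(len(P),P.mean(0).round(4),((lo+hi)/2).round(4),(hi-lo).round(4))
z=W[...,2]
for b in [(300,140,330,170),(272,170,300,196),(300,170,328,196),(328,170,356,196)]: cent(z>.102,b)
cent(z>.085,(330,210,375,250))
cent((z>.045),(330,205,375,255))
cent((z>.064)&(z<.08),(165,180,215,275))
cent((z>.064)&(z<.08),(415,180,460,270))
cent((z>.064)&(z<.08),(270,145,357,205))
cur=sense()["joint_pos"]
for nm,p in [("nut",[.49,-.085,.16]),("wr",[.61,.07,.2]),("pl",[.46,.31,.15]),("no",[.48,-.31,.15]),("nutview",[.49,-.085,.3])]:
    for a in np.arange(-180,181,30):
        q=inverse_kinematics(p,Ra(np.radians(a)));print(nm,a,None if q is None else np.round(q,2))
E
```

```text
199 [0.6695 0.0038 0.1135] [0.5333 0.0038 0.533 ] [0.3182 0.0374 0.8614]
210 [0.5991 0.0736 0.1255] [0.4985 0.0425 0.5332] [0.2488 0.1063 0.861 ]
206 [0.5981 0.0058 0.1217] [0.4982 0.0063 0.533 ] [0.2481 0.0369 0.8614]
211 [ 0.5954 -0.0627  0.1255] [ 0.4971 -0.0469  0.5332] [0.2459 0.0725 0.861 ]
96 [ 0.4801 -0.0838  0.1546] [ 0.4376 -0.0563  0.5252] [0.1268 0.0913 0.877 ]
612 [ 0.4856 -0.0875  0.0804] [ 0.4486 -0.0665  0.5048] [0.1488 0.1117 0.9178]
1847 [0.4991 0.3088 0.0712] [0.5013 0.3099 0.0703] [0.1866 0.0779 0.0126]
1510 [ 0.5073 -0.3069  0.071 ] [ 0.508  -0.3072  0.0699] [0.1876 0.0813 0.0116]
2078 [0.6377 0.0052 0.0712] [0.6374 0.0046 0.072 ] [0.1232 0.1909 0.0157]
nut -180 [-0.76  0.51  1.12  2.09 -0.59  0.91 -2.44]
nut -150 [ 0.29  0.31 -0.24  2.04  0.1   0.81 -2.63]
nut -120 [ 0.39  0.32 -0.36  2.03  0.16  0.81 -2.16]
nut -90 [ 0.46  0.33 -0.44  2.03  0.19  0.82 -1.67]
nut -60 [ 0.51  0.34 -0.51  2.03  0.23  0.83 -1.18]
nut -30 [ 0.57  0.36 -0.58  2.02  0.26  0.83 -0.69]
nut 0 [ 0.62  0.37 -0.65  2.02  0.3   0.84 -0.2 ]
nut 30 [ 0.67  0.39 -0.71  2.02  0.33  0.85  0.29]
n
[... 2187 characters left out ...]
]
no 180 [ 0.38  0.42  0.15  1.9  -0.08  0.83 -2.57]
nutview -180 None
nutview -150 [ 0.43  0.16 -0.38  1.87  0.07  1.12 -2.6 ]
nutview -120 [ 0.5   0.17 -0.47  1.87  0.08  1.12 -2.09]
nutview -90 [ 0.57  0.18 -0.54  1.86  0.1   1.13 -1.58]
nutview -60 [ 0.61  0.18 -0.59  1.86  0.11  1.13 -1.07]
nutview -30 [ 0.65  0.19 -0.65  1.86  0.13  1.13 -0.56]
nutview 0 [ 0.7   0.2  -0.71  1.86  0.14  1.13 -0.05]
nutview 30 [ 0.75  0.21 -0.76  1.85  0.16  1.14  0.45]
nutview 60 [ 0.81  0.23 -0.84  1.85  0.19  1.14  0.95]
nutview 90 [ 0.88  0.25 -0.93  1.85  0.22  1.15  1.45]
nutview 120 [ 1.04  0.33 -1.17  1.84  0.33  1.18  1.86]
nutview 150 [ 1.04  0.33 -1.17  1.84  0.33  1.18  2.39]
nutview 180 None
```

Run:
```python
from h import *
t=sense()["time_s"]
movep([.485,-.087,.27],Ra(np.pi/2))
p,d,P=shot("wrist","w1")
s=sense();print(s["time_s"]-t,s["position"],ja())
W=world("wrist",d,P);z=W[...,2]
ok=(d>0)
for lo,hi in [(.084,.1),(.056,.07)]:
    m=ok&(z>lo)&(z<hi)&(np.hypot(W[...,0]-.485,W[...,1]+.087)<.06)
    Q=W[m];(c,r)=cv2.minEnclosingCircle(Q[:,:2].astype(np.float32));print(len(Q),Q.mean(0).round(4),np.round(c,4),r)
```

```text
2.375 [ 0.48502469 -0.08798387  0.26985278] 1.568875389709957
563 [ 0.488  -0.0892  0.0914] [ 0.4889 -0.0891] 0.013038983568549156
2744 [ 0.4859 -0.0892  0.0636] [ 0.4892 -0.0891] 0.035750940442085266
```

View pics/w1.png

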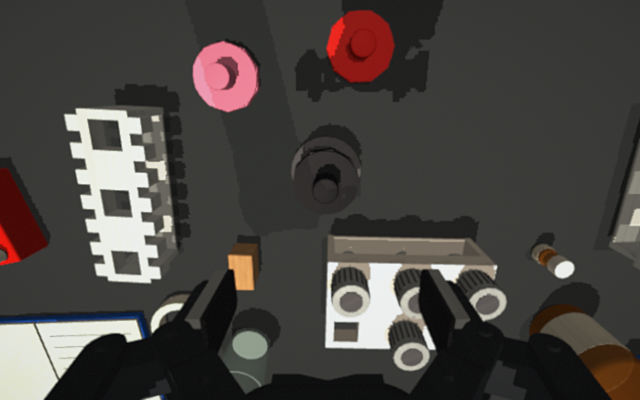

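Black cap at (327,180), centred at (0.489,-0.089). Heights of 92 and 64 mm match the description. Lifting it now.

Run:
```python
from h import *
t=sense()["time_s"]
R=Ra(np.pi/2)
movep([.489,-.089,.13],R)
move_l([.489,-.089,.092],R,feed=.08)
command_gripper(0.0,30)
print(sense()["finger_gap"],sense()["wrist_force"])
move_l([.489,-.089,.16],R,feed=.12)
print(sense()["finger_gap"],sense()["wrist_force"])
movep([.46,.13,.12],R)
print(move_l([.46,.13,.035],R,feed=.08,until_force=4),sense()["position"])
command_gripper(.08)
move_l([.46,.13,.15],R,feed=.2)
print(sense()["time_s"]-t)
shot("top","t2")
```

```text
0.02479706146027598 [-0.60247182 -0.07170294  4.02774969]
0.02501095562752249 [-1.26445815 -0.21920642 -0.82151865]
True [0.45898988 0.12978228 0.04350316]
5.566699999999999
```

View pics/t2.png

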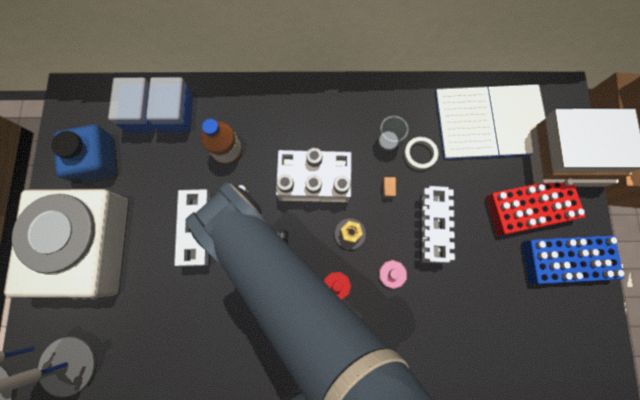

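Cap stands on the bench and the bare brass nut shows at (350,233). Next are close wrist views of the nut from two opposite wrist angles (a calibration check) and of the wash rack.

```bash
cat >> h.py <<'E'
def circ(W,d,lo,hi,c0,rad):
    z=W[...,2]
    m=(d>0)&(z>lo)&(z<hi)&(np.hypot(W[...,0]-c0[0],W[...,1]-c0[1])<rad)
    Q=W[m]
    if len(Q)<20: return None
    c,r=cv2.minEnclosingCircle(Q[:,:2].astype(np.float32));return len(Q),Q.mean(0).round(4),np.round(c,4),round(r,4)
def pt(x):print(x)
E
python3 - <<'E'
from h import *
t=sense()["time_s"]
for i,a in enumerate([90,-90]):
    movep([.489,-.089,.22],Ra(np.radians(a)));sleep(.3)
    p,d,P=shot("wrist",f"n{i}",(200,100,440,300),3)
    W=world("wrist",d,P)
    print(a,circ(W,d,.055,.065,(.489,-.089),.04))
    print('foot',circ(W,d,.007,.016,(.489,-.089),.055))
print(sense()["time_s"]-t)
E
```

```text
90 (1794, array([ 0.4883, -0.0894,  0.0594]), array([ 0.4889, -0.0893]), 0.0276)
foot (2385, array([ 0.4761, -0.0885,  0.0117]), array([ 0.489 , -0.0893]), 0.042)
-90 (1792, array([ 0.4884, -0.0894,  0.0594]), array([ 0.4888, -0.0895]), 0.0277)
foot (2384, array([ 0.4762, -0.0886,  0.0117]), array([ 0.4892, -0.0893]), 0.0421)
1.875
```

View pics/n0.png

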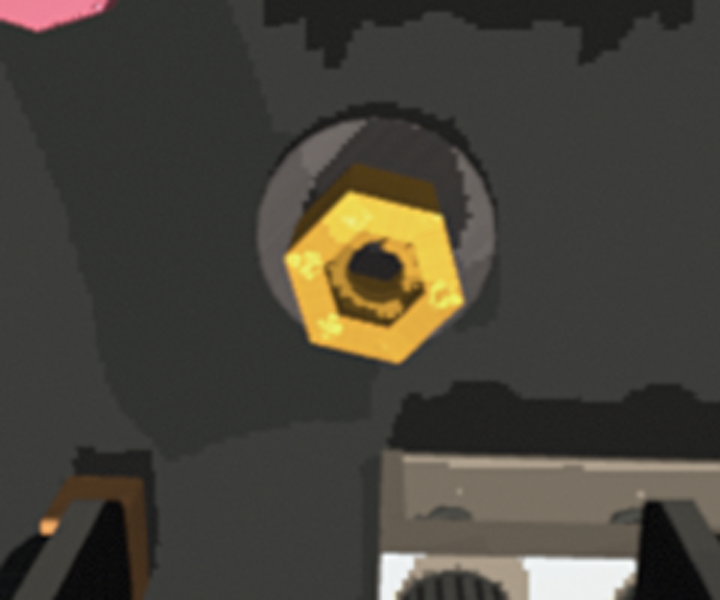

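View pics/n1.png

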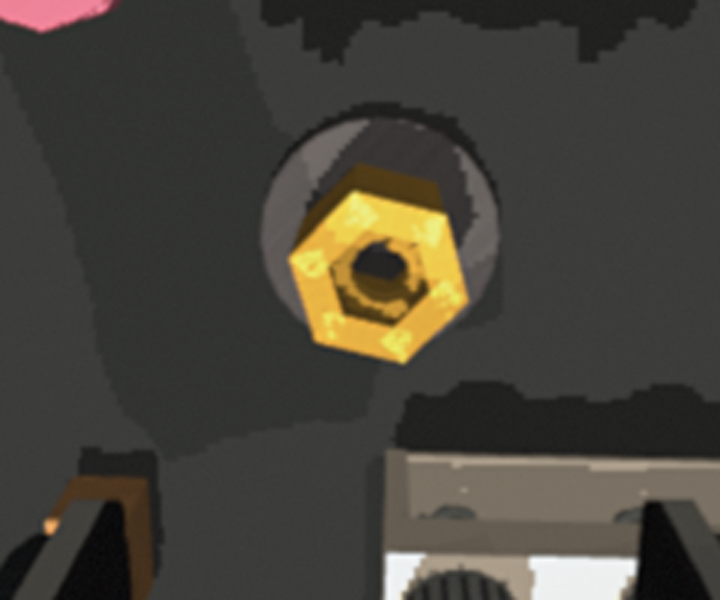

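Run:
```python
from h import *
t=sense()["time_s"]
movep([.489,-.089,.22],Ra(-.0));sleep(.3)
p,d,P=shot("wrist","n2")
W=world("wrist",d,P)
print(ja(),circ(W,d,.055,.065,(.489,-.089),.04),circ(W,d,.007,.016,(.489,-.089),.055))
movep([.63,.003,.30],Ra(0));sleep(.3)
p,d,P=shot("wrist","r1")
W=world("wrist",d,P)
print(ja(),sense()["position"])
for c in [(.67,.004),(.602,.073),(.602,.004),(.602,-.064)]: print(circ(W,d,.104,.113,c,.03))
m=(d>0)&(abs(W[...,2]-.072)<.006)&(abs(W[...,0]-.637)<.075)&(abs(W[...,1])<.11)
print(cv2.minAreaRect(W[m][:,:2].astype(np.float32)))
print(sense()["time_s"]-t)
```

```text
5.535277910859574e-05 (1796, array([ 0.4894, -0.0886,  0.0594]), array([ 0.4893, -0.0898]), 0.0279) (2377, array([ 0.4889, -0.0765,  0.0118]), array([ 0.4895, -0.0896]), 0.0423)
-0.0011187256451157693 [0.6295344  0.00214513 0.29988027]
(1240, array([0.6727, 0.0053, 0.1099]), array([0.6731, 0.0043]), 0.02)
(1524, array([0.6054, 0.0766, 0.1099]), array([0.605 , 0.0762]), 0.0201)
(1246, array([0.6035, 0.0074, 0.1099]), array([0.6033, 0.0064]), 0.0199)
(1048, array([ 0.6016, -0.062 ,  0.1098]), array([ 0.6011, -0.0637]), 0.0203)
((0.6383224129676819, 0.004910729825496674), (0.1889452487230301, 0.11842691153287888), 88.39447784423828)
2.7583
```

View pics/r1.png

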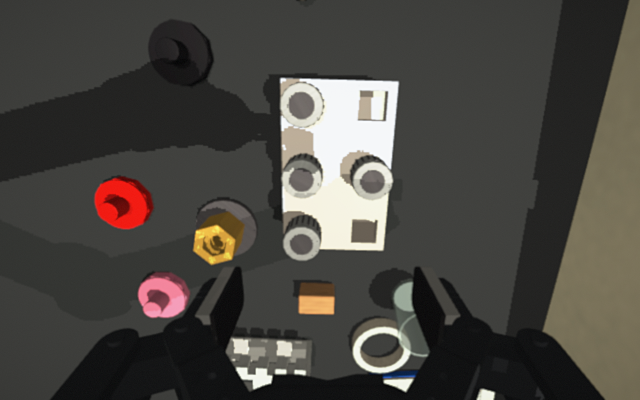

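Run:
```python
from h import *
t=sense()["time_s"]
for n,c in [("notch",(.508,-.307)),("plain",(.5,.31))]:
    movep([c[0],c[1],.27],Ra(np.pi/2));sleep(.3)
    p,d,P=shot("wrist",n)
    W=world("wrist",d,P)
    m=(d>0)&(abs(W[...,2]-.072)<.005)&(abs(W[...,0]-c[0])<.12)&(abs(W[...,1]-c[1])<.06)
    r=cv2.minAreaRect(W[m][:,:2].astype(np.float32));print(n,ja(),r,sense()["position"])
    # rasterise to find holes
    Q=W[m][:,:2];g=np.zeros((260,160),np.uint8);ij=((Q-np.array(c)+[.13,.08])*1000).astype(int);g[ij[:,0],ij[:,1]]=255
    g=cv2.morphologyEx(g,cv2.MORPH_CLOSE,np.ones((5,5)))
    cn,h=cv2.findContours(g,cv2.RETR_CCOMP,cv2.CHAIN_APPROX_NONE)
    for k,q in enumerate(cn):
        if h[0][k][3]>=0 and cv2.contourArea(q)>200:
            rr=cv2.minAreaRect(q);print(np.round([rr[0][1]/1000-.13+c[0],rr[0][0]/1000-.08+c[1]],4),rr[1],rr[2])
print(sense()["time_s"]-t)
```

```text
notch 1.5712576294759433 ((0.50763338804245, -0.3067730665206909), (0.07208862900733948, 0.1885843575000763), 86.67408752441406) [ 0.50818798 -0.30671061  0.27003851]
[ 0.5765 -0.3112] (31.357561111450195, 31.181396484375) 3.3664605617523193
[ 0.5065 -0.3075] (31.0, 31.0) 0.0
[ 0.4368 -0.3033] (31.530006408691406, 31.729562759399414) 3.814074993133545
plain 1.5702413819469565 ((0.5003347992897034, 0.3123633861541748), (0.18881557881832123, 0.07219827175140381), 1.78520667552948) [0.50018153 0.30972735 0.27000613]
[0.5695 0.314 ] (30.0, 31.0) 0.0
[0.4995 0.312 ] (32.0, 31.0) 0.0
[0.4295 0.3095] (31.0, 31.0) 90.0
4.65
```

View pics/notch.png

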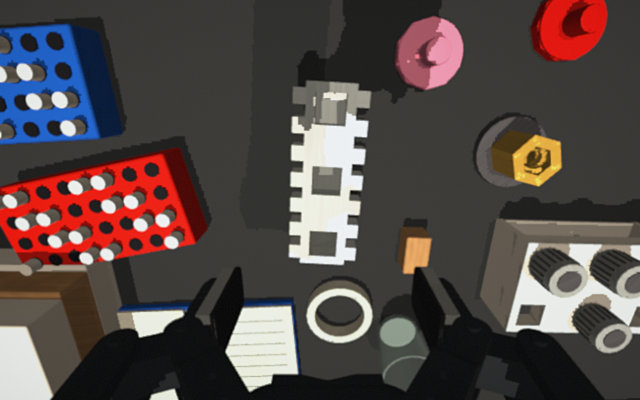

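View pics/plain.png

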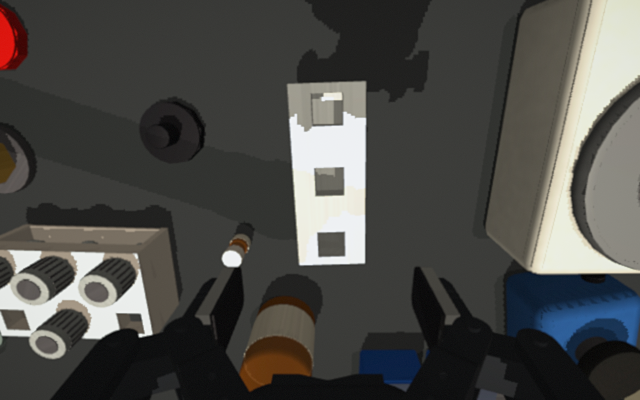

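```bash
cat >> h.py <<'E'
H=.093  # TCP above nose tip while gripping
def goto(p,a):
    q=inverse_kinematics(p,Ra(a))
    if q is None: raise Exception("ik")
    move_joints(q)
    e=(ja()-a+np.pi)%(2*np.pi)-np.pi
    if abs(e)>.05: print("angle off",e)
    return e
def fz(): return sense()["wrist_force"][2]
def grab(c,a=np.pi/4):
    command_gripper(.062); 
    goto([*c,.18],a); goto([*c,.14],a)
    move_l([*c,.101],Ra(a),feed=.1)
    command_gripper(.03,70)
    print("gap",sense()["finger_gap"],"fz",fz())
    move_l([*c,.19],Ra(a),feed=.15)
    print("lift gap",sense()["finger_gap"],"fz",fz())
E
python3 - <<'E'
from h import *
t=sense()["time_s"]
grab((.6011,-.0637))
goto([.489,-.0894,.185],np.radians(130))
print(ja(),sense()["joint_pos"].round(2),sense()["position"],sense()["wrist_force"])
shot("wrist","g1");shot("side","g1s",(260,120,460,280),4)
print(sense()["time_s"]-t,sense()["time_s"])
E
```

```text
gap 0.038300339919018905 fz 3.8413222072469395
lift gap 0.03846969310593092 fz -2.8629247480443865
2.2685345114276223 [ 0.99  0.52 -1.17  1.98  0.57  1.02  1.82] [ 0.48911867 -0.08929974  0.1847907 ] [-0.11524356  0.11801083 -1.78484042]
5.2166999999999994 22.6417
```

View pics/g1.png

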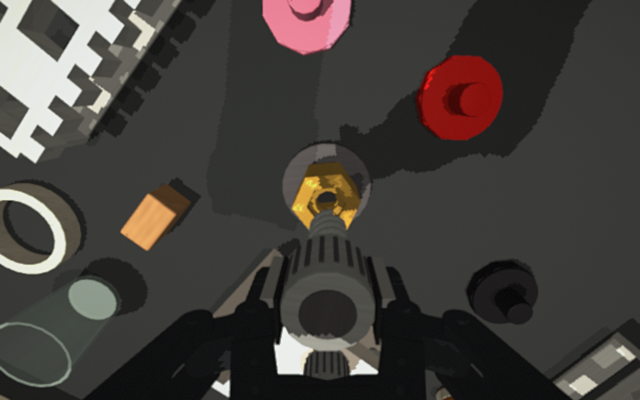

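View pics/g1s.png

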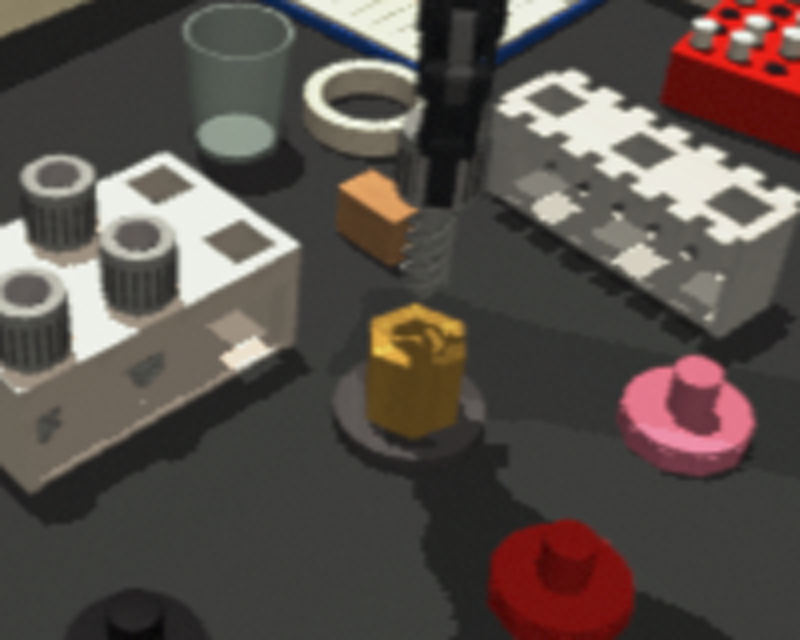

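Screw hangs upright just above the nut mouth. Now the thread test.

```bash
cat >> h.py <<'E'
def depth(): return .060-(sense()["position"][2]-H)
def press(c,a,N=5,maxd=.03,feed=.02):
    z=sense()["position"][2]
    return move_l([*c,z-maxd],Ra(a),feed=feed,until_force=N)
def test(c,a0,step=15,dmax=.024,amin=np.radians(-140)):
    a=a0; hit=press(c,a,5,.05,.03); print("first contact",hit,"depth %.1f"%(1e3*depth()),"fz %.1f"%fz())
    ang=0
    while True:
        z=sense()["position"][2]
        if a-np.radians(step)<amin: return a,"limit"
        a-=np.radians(step)
        move_l([*c,z],Ra(a),feed=.05); 
        f=fz()
        if f<6: press(c,a,max(2.,7-f),.006)
        d=depth(); s=sense()
        print("a %.0f d %.1f f %.1f->%.1f tz %.2f fxy %.1f %.1f"%(np.degrees(a),1e3*d,f,fz(),s["ft_torque"][2],*s["wrist_force"][:2]))
        if d>dmax: return a,"deep"
E
python3 - <<'E'
from h import *
t=sense()["time_s"]
c=(.489,-.0894);a=np.radians(130)
goto([*c,.158],a)
h=press(c,a,5,.03,.03);print(h,1e3*depth(),sense()["wrist_force"],sense()["time_s"]-t)
z=sense()["position"][2]
for i in range(2):
    a-=np.radians(15)
    move_l([*c,z],Ra(a),feed=.05);print(sense()["time_s"]-t,1e3*depth(),sense()["wrist_force"],sense()["ft_torque"],np.degrees(ja()))
    press(c,a,3,.004,.02);z=sense()["position"][2]
    print(sense()["time_s"]-t,1e3*depth(),sense()["wrist_force"],np.degrees(ja()))
E
```

```text
True 15.319949206190481 [-1.8216836  -0.39318337  4.80812412] 0.9499999999999993
1.3582999999999998 15.555677645176209 [ 0.63315544  0.4008021  -2.16624405] [ 0.00985233  0.01319706 -0.02445112] 115.16161887849546
1.566600000000001 16.565310123983878 [-3.38358134 -0.77377817  7.70680522] 115.10035162868778
1.9750000000000014 16.799373256055212 [ 0.55696563 -0.14835705 -2.62876486] [0.02890886 0.07955184 0.01495953] 100.19546904220361
2.183299999999999 17.893832390373593 [-1.5442316  -0.16195232  6.99188522] 100.12381114171474
```

```bash
cat >> h.py <<'E'
def wind(c,a,n,step=15,stop=None):
    for i in range(n):
        z=sense()["position"][2]; a-=np.radians(step)
        move_l([*c,z],Ra(a),feed=.05); f=fz()
        if f<6: press(c,a,max(3.,6-f),.006)
        d=1e3*depth(); s=sense()
        print("a %.0f d %.1f f %.1f->%.1f fxy %.1f %.1f tz %.2f"%(np.degrees(ja()),d,f,fz(),*s["wrist_force"][:2],s["ft_torque"][2]))
        if stop and d>stop: break
    return a
E
python3 - <<'E'
from h import *
t=sense()["time_s"]
c=(.489,-.0894);a=ja()
wind(c,a,9,15,29.)
print(sense()["time_s"]-t)
shot("side","g2s",(260,120,460,280),4)
E
```

```text
a 85 d 19.2 f -2.0->5.5 fxy -0.3 -0.6 tz 0.00
a 70 d 20.5 f -2.1->5.1 fxy -1.1 -0.2 tz 0.01
a 55 d 21.8 f -2.5->4.7 fxy -0.0 -0.4 tz 0.02
a 40 d 23.1 f -1.4->5.6 fxy -0.7 -0.5 tz -0.02
a 25 d 24.3 f -1.5->4.5 fxy -0.7 -0.5 tz -0.01
a 10 d 25.6 f -2.4->4.2 fxy -0.7 -0.0 tz 0.02
a -5 d 26.8 f -2.1->5.2 fxy -1.0 -0.2 tz 0.03
a -20 d 27.9 f -3.0->4.8 fxy 0.3 -0.8 tz 0.01
a -35 d 29.1 f -1.1->4.6 fxy -0.6 0.8 tz 0.06
5.625
```

View pics/g2s.png

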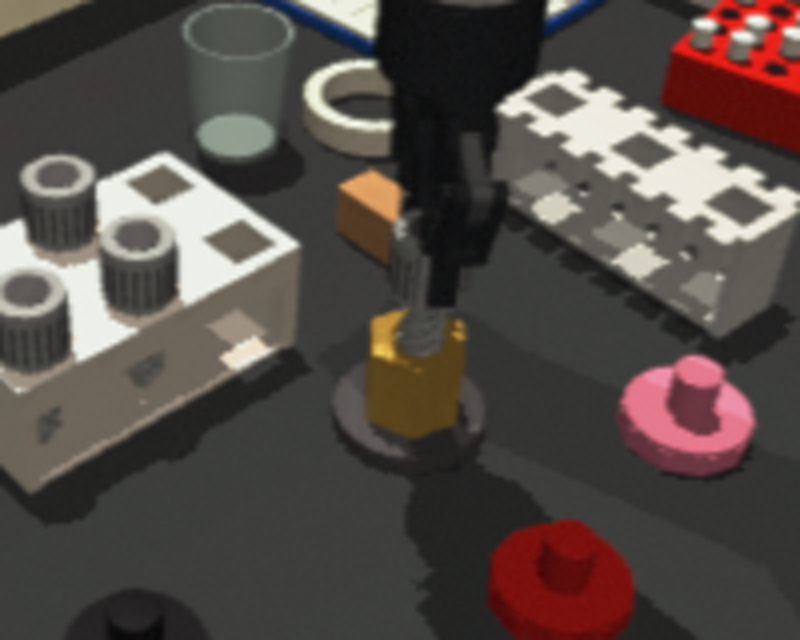

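Depth grew 13.8 mm over 165° (30 mm per turn predicts 13.75), so this is a right-hand screw. Unwinding it helically, then into the plain rack.

```bash
cat >> h.py <<'E'
PL=[(.5703,.3146),(.5003,.3124),(.4303,.3102)]
NO=[(.5775,-.3108),(.5076,-.3068),(.4377,-.3028)]
def unwind(c,aend,step=40):
    a=ja(); z=sense()["position"][2]; tot=np.degrees(aend-a); n=int(np.ceil(tot/step))
    for i in range(1,n+1):
        f=i/n; move_l([*c,z+f*tot/360*.030+.0003*f],Ra(a+f*(aend-a)),feed=.05)
        print("a %.0f d %.1f f %.1f"%(np.degrees(ja()),1e3*depth(),fz()))
def liftoff(c):
    z=sense()["position"][2]
    r=move_l([*c,z+.03],None,feed=.06,until_force=6)
    print("lift stopped?",r,"d",1e3*depth(),"fz",fz())
    return r
def place(pc,a):
    goto([*pc,.072+H+.03],a)
    z0=.008+H
    r=move_l([*pc,z0-.004],Ra(a),feed=.08,until_force=6)
    s=sense();print("placed",r,"z-z0 mm",1e3*(s["position"][2]-z0),s["wrist_force"].round(1))
    return r
def release(pc,a):
    command_gripper(.062); move_l([*pc,.16],Ra(a),feed=.2)
E
python3 - <<'E'
from h import *
t=sense()["time_s"]
c=(.489,-.0894)
unwind(c,np.radians(145))
r=liftoff(c)
print(sense()["time_s"]-t)
if not r:
    goto([*c,.2],np.radians(45))
    p,d,P=shot("wrist","n3")
E
```

```text
a 1 d 26.1 f -2.1
a 37 d 23.1 f -1.3
a 73 d 20.1 f -1.8
a 109 d 16.9 f -2.6
a 145 d 13.8 f -1.8
lift stopped? False d -16.249007594427127 fz -2.9158780359007084
4.524999999999999
```

View pics/n3.png

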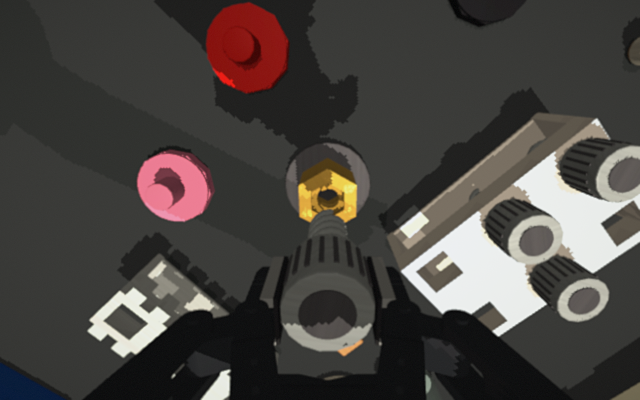

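Run:
```python
from h import *
t=sense()["time_s"]
a=np.pi/4
if place(PL[0],a): release(PL[0],a)
print(sense()["time_s"]-t)
move_l([.52,.28,.22],Ra(a),feed=.3)
p,d,P=shot("wrist","pl1");W=world("wrist",d,P)
print(circ(W,d,.1,.12,PL[0],.03),sense()["time_s"])
```

```text
placed True z-z0 mm 0.9664859330208442 [-0.5 -1.2  5.1]
3.3999999999999986
(2149, array([0.5673, 0.3153, 0.1093]), array([0.5694, 0.3145]), 0.0209) 40.25
```

View pics/pl1.png

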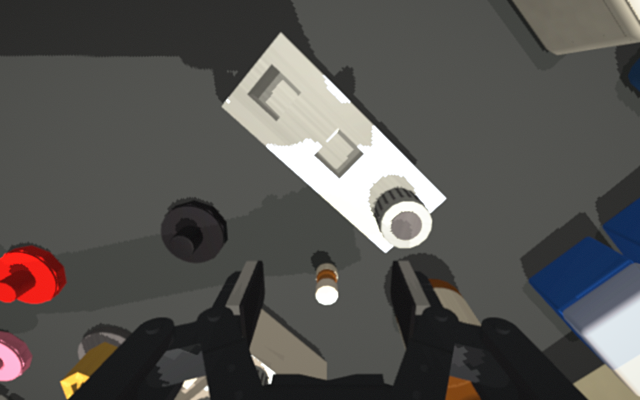

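```bash
cat >> h.py <<'E'
def nutfind(fn,c=(.489,-.0894),D=None):
    """from the held-screw hover; foot circle fit, foot top z=.012"""
    if D is None: p,d,P=shot("wrist",fn)
    else: d=D["d"];P=dict(camera_params("wrist"));P["R"]=D["R"];P["p"]=D["pos"]
    W=world("wrist",d,P)
    return circ(W,d,.055,.065,c,.06),circ(W,d,.009,.015,c,.08)
E
python3 - <<'E'
from h import *
print(nutfind("",D=np.load("pics/n3.npz")))
print(nutfind("",D=np.load("pics/g1.npz")))
t=sense()["time_s"]
grab((.6033,.0064))
c=(.489,-.0894)
goto([*c,.2],np.radians(90))
sleep(.2);print(nutfind("n4"))
print(sense()["time_s"]-t)
E
```

```text
((1679, array([ 0.4856, -0.0854,  0.0594]), array([ 0.4891, -0.0892]), 0.0275), (2548, array([ 0.4797, -0.0797,  0.0118]), array([ 0.4891, -0.0894]), 0.042))
((1735, array([ 0.484 , -0.0938,  0.0594]), array([ 0.4885, -0.0899]), 0.0273), (2792, array([ 0.4781, -0.0985,  0.0116]), array([ 0.489 , -0.0893]), 0.042))
gap 0.03840721393373083 fz 4.423288114753189
lift gap 0.038469196957045156 fz -2.3268553029242156
((1661, array([ 0.4838, -0.0896,  0.0594]), array([ 0.489 , -0.0892]), 0.0277), (2598, array([ 0.4755, -0.0886,  0.0117]), array([ 0.4891, -0.0894]), 0.0419))
4.3583
```

View pics/n4.png

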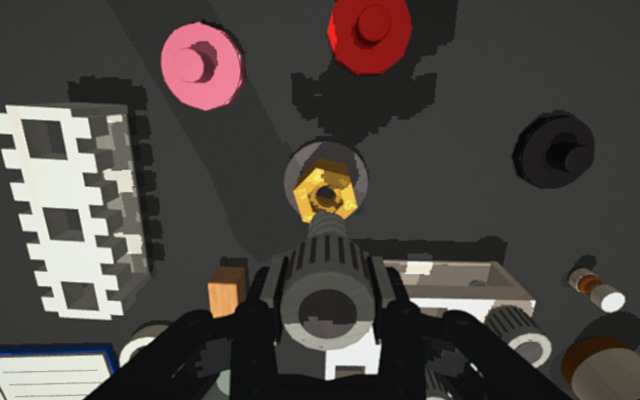

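Nut at (327,190), unmoved. Testing screw 2.

```bash
cat > test.py <<'E'
from h import *
import sys
t=sense()["time_s"]
c=(float(sys.argv[1]),float(sys.argv[2])) if len(sys.argv)>2 else (.489,-.0894)
a=np.radians(130)
goto([*c,.158],a)
print(press(c,a,5,.03,.03),1e3*depth(),sense()["wrist_force"].round(1))
wind(c,a,17,15,28.)
print("t",sense()["time_s"]-t,sense()["time_s"])
shot("side","ts%d"%sense()["time_s"],(260,120,460,280),4)
E
python3 test.py; ls -t pics|head -1
```

```text
True 12.95610204669742 [-0.9 -0.4  5.6]
a 115 d 14.1 f -2.4->5.5 fxy -0.9 0.3 tz 0.02
a 100 d 15.4 f -1.9->4.8 fxy -1.1 0.3 tz 0.00
a 85 d 16.7 f -2.2->5.1 fxy -0.6 -0.2 tz 0.01
a 70 d 18.0 f -0.9->4.7 fxy -1.3 -0.7 tz 0.05
a 55 d 19.2 f -2.4->4.9 fxy -1.6 -0.1 tz 0.03
a 40 d 20.5 f -2.5->4.8 fxy -0.0 -0.6 tz -0.03
a 25 d 21.8 f -2.1->4.4 fxy -1.1 0.3 tz 0.02
a 10 d 23.0 f -1.3->4.3 fxy -0.8 0.2 tz -0.02
a -5 d 24.2 f -1.5->5.0 fxy -0.7 -0.1 tz 0.04
a -20 d 25.4 f -1.5->5.4 fxy -0.8 -0.2 tz 0.03
a -35 d 26.6 f -3.0->5.1 fxy -0.8 0.2 tz -0.03
a -50 d 27.8 f -2.4->4.8 fxy 0.3 -0.1 tz 0.00
a -65 d 29.1 f -2.4->5.6 fxy -1.1 -0.0 tz 0.04
t 9.350000000000001 53.9583
ts53.png
```

Right-hand again: 195° gave 16.1 mm. It goes into plain rack pocket 2.

Run:
```python
from h import *
t=sense()["time_s"]
c=(.489,-.0894)
unwind(c,np.radians(145),60)
r=liftoff(c)
if not r:
    goto([*c,.2],np.radians(45))
    a=np.pi/4
    if place(PL[1],a):
        release(PL[1],a)
        move_l([.50,.28,.22],Ra(a),feed=.3)
        p,d,P=shot("wrist","pl2");W=world("wrist",d,P)
        print(circ(W,d,.1,.12,PL[1],.03),circ(W,d,.1,.12,PL[0],.03))
        grab((.605,.0762))
        goto([*c,.2],np.radians(90))
        sleep(.2);print(nutfind("n5"))
print(sense()["time_s"]-t,sense()["time_s"])
```

```text
a -12 d 24.7 f -1.0
a 40 d 20.3 f -0.8
a 92 d 15.8 f -1.0
a 145 d 11.3 f -1.2
lift stopped? False d -18.7579936162523 fz -2.086548561082392
placed True z-z0 mm 1.0121490088489948 [-0.7 -0.2  4.9]
(2332, array([0.4982, 0.3133, 0.1096]), array([0.4994, 0.3127]), 0.0207) (2023, array([0.5668, 0.3151, 0.1092]), array([0.5688, 0.3144]), 0.0206)
gap 0.03843452922426228 fz 3.687670749773121
lift gap 0.03869963897852542 fz -1.102770183447215
((1665, array([ 0.4839, -0.0898,  0.0594]), array([ 0.4891, -0.0896]), 0.0275), (2592, array([ 0.4756, -0.0886,  0.0117]), array([ 0.4891, -0.0893]), 0.042))
14.241700000000002 68.25
```

View pics/n5.png

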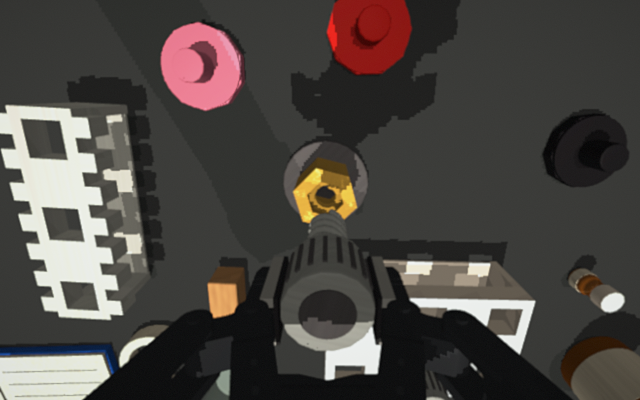

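The nut hasn't moved, but the cap has shifted from (553,150) to (585,148): that is the expected knock. I'll re-measure the cap before picking it up. Testing screw 3.

```bash
python3 test.py
```

```text
True 14.167649506139634 [ 0.1 -0.3  4. ]
a 115 d 13.2 f 8.7->8.7 fxy -1.9 -2.2 tz 0.09
a 100 d 12.1 f 8.7->8.7 fxy -2.8 -0.7 tz 0.02
a 85 d 11.2 f 6.0->6.0 fxy 0.1 1.9 tz -0.05
a 70 d 11.5 f 2.7->6.0 fxy -0.3 -0.4 tz -0.04
a 55 d 12.5 f -2.0->4.4 fxy -1.0 -0.1 tz -0.00
a 40 d 13.9 f -2.5->4.2 fxy -0.7 -0.4 tz -0.07
a 25 d 15.0 f -2.7->4.7 fxy 0.7 0.1 tz -0.09
a 10 d 14.5 f 5.9->7.1 fxy -0.5 0.8 tz -0.04
a -5 d 13.4 f 9.6->9.6 fxy -1.8 0.4 tz 0.10
a -20 d 12.4 f 7.5->7.5 fxy -0.6 0.6 tz -0.06
a -35 d 11.4 f 7.4->7.4 fxy 0.1 -0.2 tz -0.06
a -50 d 11.0 f 5.7->8.3 fxy -0.9 -0.2 tz -0.03
a -65 d 11.9 f -0.5->5.2 fxy -0.3 0.4 tz 0.01
a -80 d 13.1 f -1.3->4.0 fxy -0.4 0.3 tz -0.05
a -95 d 14.3 f -1.5->3.8 fxy -0.1 -0.0 tz -0.01
a -110 d 14.8 f -0.1->5.5 fxy -0.8 0.6 tz -0.05
a -125 d 13.9 f 6.8->6.8 fxy 0.1 0.6 tz 0.06
t 10.283299999999997 78.5333
```

Screw 3 rode up and down with a 120° period and never went deeper than about 15–16 mm over 255°, so it is left-hand. Lifting it into the notched rack.

Run:
```python
from h import *
t=sense()["time_s"]
c=(.489,-.0894)
r=liftoff(c)
if not r:
    a=-np.pi/4
    goto([*c,.2],a)
    if place(NO[0],a):
        release(NO[0],a)
        move_l([.53,-.28,.22],Ra(a),feed=.3)
        p,d,P=shot("wrist","no1");W=world("wrist",d,P)
        print(circ(W,d,.1,.12,NO[0],.03))
        grab((.6731,.0043))
        goto([*c,.2],np.radians(90))
        sleep(.2);print(nutfind("n6"))
print(sense()["time_s"]-t,sense()["time_s"])
```

```text
lift stopped? True d 13.016877313750424 fz 0.37923566051076923
0.2084000000000117 78.7917
```

Only the preload force coming off tripped the stop (fz 0.4). Continuing the lift, with a check.

Run:
```python
from h import *
t=sense()["time_s"]
c=(.489,-.0894)
r=liftoff(c)
if not r:
    a=-np.pi/4
    goto([*c,.2],a)
    if place(NO[0],a):
        release(NO[0],a)
        move_l([.53,-.28,.22],Ra(a),feed=.3)
        p,d,P=shot("wrist","no1");W=world("wrist",d,P)
        print(circ(W,d,.1,.12,NO[0],.03))
        grab((.6731,.0043))
        goto([*c,.2],np.radians(90))
        sleep(.2);print(nutfind("n6"))
print(sense()["time_s"]-t,sense()["time_s"])
```

```text
lift stopped? False d -17.03621809324418 fz -2.194287062492119
placed True z-z0 mm 0.9128402959441978 [-1.3  0.3  4.6]
(2287, array([ 0.5763, -0.3083,  0.1094]), array([ 0.5758, -0.31  ]), 0.0207)
gap 0.03810353781070707 fz 2.0673046224428795
lift gap 0.03827906360219281 fz -2.3597746867625804
((1707, array([ 0.4844, -0.0893,  0.0594]), array([ 0.4891, -0.0889]), 0.0276), (2562, array([ 0.4757, -0.0887,  0.0117]), array([ 0.4892, -0.0892]), 0.042))
9.5916 88.3833
```

View pics/n6.png

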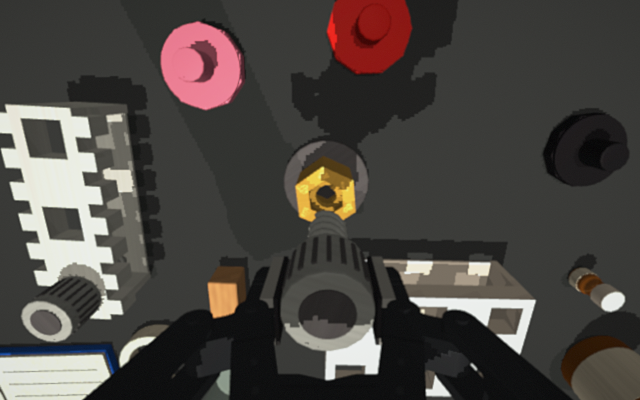

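View pics/no1.png

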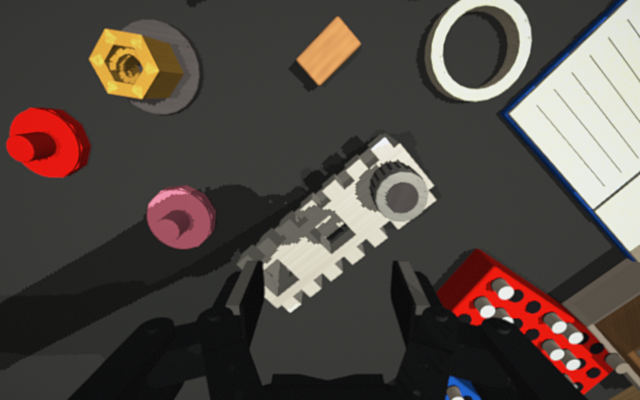

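Screw 3 sits in the notched rack at (398,190), and the nut is unmoved. Testing screw 4.

```bash
python3 test.py
```

```text
True 11.12807103749011 [ 0.4 -1.5  4.2]
a 115 d 12.2 f -2.1->3.7 fxy -0.9 -0.0 tz 0.03
a 100 d 13.5 f -1.8->5.0 fxy -0.6 0.1 tz -0.07
a 85 d 14.8 f -2.0->4.3 fxy -0.6 -0.5 tz -0.04
a 70 d 14.5 f 5.7->9.4 fxy -1.8 0.5 tz -0.05
a 55 d 13.5 f 11.5->11.5 fxy -1.2 -0.8 tz -0.01
a 40 d 13.3 f 5.5->7.5 fxy -1.3 0.4 tz 0.20
a 25 d 12.4 f 10.1->10.1 fxy -1.5 0.6 tz -0.02
a 10 d 11.3 f 9.9->9.9 fxy -1.1 -0.0 tz -0.00
a -5 d 11.2 f 5.7->7.2 fxy -2.0 -0.3 tz -0.04
a -20 d 12.2 f -0.6->4.6 fxy 0.0 0.7 tz 0.01
a -35 d 13.2 f -1.9->1.6 fxy 0.2 0.0 tz 0.02
a -50 d 14.3 f -0.8->3.0 fxy -0.1 -0.2 tz 0.03
a -65 d 14.6 f 1.7->6.3 fxy -0.2 -0.3 tz -0.05
a -80 d 13.5 f 8.1->8.1 fxy 1.3 -0.5 tz 0.06
a -95 d 12.8 f 6.0->6.0 fxy 0.7 -1.2 tz 0.01
a -110 d 12.0 f 8.9->8.9 fxy -1.1 -1.0 tz 0.01
a -125 d 11.2 f 8.8->8.8 fxy -2.2 -0.5 tz -0.05
t 10.25 98.6333
```

Screw 4 never goes deeper than about 15 mm over 255°, so it is left-hand too. It goes into notched pocket 2, and then I look at the cap.

Run:
```python
from h import *
t=sense()["time_s"]
c=(.489,-.0894)
r=liftoff(c)
if r and fz()>-4: r=liftoff(c)
if not r:
    a=-np.pi/4
    goto([*c,.2],a)
    if place(NO[1],a):
        release(NO[1],a)
        move_l([.50,-.27,.22],Ra(a),feed=.3)
        p,d,P=shot("wrist","no2");W=world("wrist",d,P)
        print(circ(W,d,.1,.12,NO[1],.03),circ(W,d,.1,.12,NO[0],.03))
        command_gripper(.08)
        goto([.47,.14,.22],np.pi/2);sleep(.3)
        p,d,P=shot("wrist","cap2");W=world("wrist",d,P)
        print(circ(W,d,.038,.05,(.47,.14),.07),circ(W,d,.012,.02,(.47,.14),.08))
        print(nutfind("n7"))
print(sense()["time_s"]-t,sense()["time_s"])
```

```text
lift stopped? True d 10.526984771144138 fz -0.5855424413717389
lift stopped? False d -19.586289018863834 fz -2.2837449844791124
placed True z-z0 mm 0.9199182741113782 [-0.8 -0.   4.7]
(2045, array([ 0.5072, -0.3041,  0.1093]), array([ 0.5062, -0.3061]), 0.0207) (2386, array([ 0.5755, -0.3079,  0.1094]), array([ 0.5753, -0.3093]), 0.0206)
(580, array([0.4559, 0.1613, 0.0435]), array([0.4564, 0.1616]), 0.0128) (2860, array([0.4543, 0.161 , 0.0156]), array([0.4568, 0.1616]), 0.0357)
((1872, array([ 0.4875, -0.0877,  0.0593]), array([ 0.4885, -0.0884]), 0.028), (2139, array([ 0.4797, -0.0754,  0.0118]), array([ 0.4881, -0.0882]), 0.0421))
7.483400000000003 106.1667
```

View pics/cap2.png

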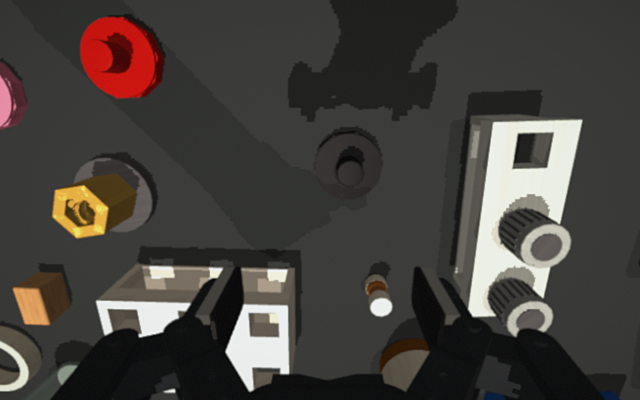

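View pics/no2.png

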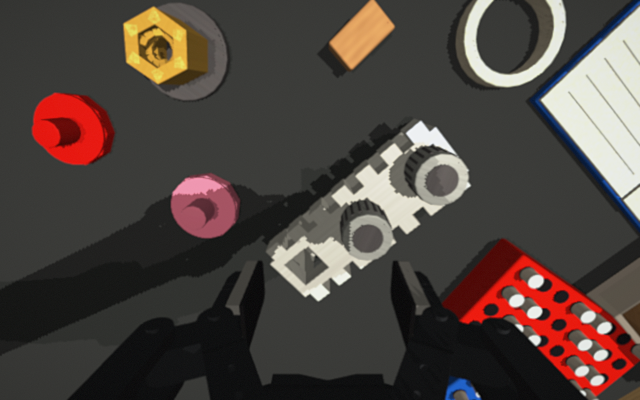

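Cap found at (0.4565,0.1616). Picking it up, then re-viewing the nut before fitting it.

Run:
```python
from h import *
t=sense()["time_s"]
R=Ra(np.pi/2);k=(.4565,.1616)
goto([*k,.09],np.pi/2)
move_l([*k,.044],R,feed=.08)
command_gripper(0,30);print(sense()["finger_gap"])
move_l([*k,.15],R,feed=.15)
goto([.489,-.0892,.2],np.pi/2);sleep(.3)
print(sense()["finger_gap"],nutfind("n8"))
print(sense()["time_s"]-t,sense()["time_s"])
```

```text
0.025263378865235095
0.02500131399037302 ((1056, array([ 0.4754, -0.0884,  0.0594]), array([ 0.4878, -0.0885]), 0.0273), (2450, array([ 0.473 , -0.0891,  0.0117]), array([ 0.4885, -0.0886]), 0.042))
4.066599999999994 110.2333
```

View pics/n8.png

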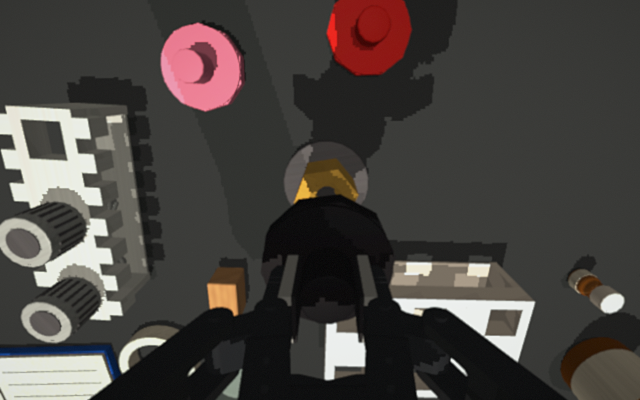

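Run:
```python
from h import *
t=sense()["time_s"]
R=Ra(np.pi/2);k=(.4886,-.0887)
goto([*k,.115],np.pi/2)
r=move_l([*k,.088],R,feed=.04,until_force=5);s=sense();print(r,s["position"],s["wrist_force"])
if s["position"][2]<.096:
    command_gripper(.07)
    move_l([*k,.2],R,feed=.15)
    sleep(.2);p,d,P=shot("wrist","fin");W=world("wrist",d,P)
    print(circ(W,d,.085,.1,k,.03),circ(W,d,.058,.072,k,.05))
    m=(d>0)&(W[...,2]>.058)&(W[...,2]<.072)&(np.hypot(W[...,0]-k[0],W[...,1]-k[1])<.04)
    print(np.linalg.lstsq(np.c_[W[m][:,:2]-k,np.ones(m.sum())],W[m][:,2],rcond=None)[0])
    goto([.35,-.45,.3],np.pi/2); sleep(.3)
    shot("top","fint");shot("side","fins")
print(sense()["time_s"]-t,sense()["time_s"])
```

```text
True [ 0.48859155 -0.08897041  0.09193055] [-0.33832201  0.43238087  4.30919602]
(914, array([ 0.4873, -0.088 ,  0.0913]), array([ 0.4883, -0.0882]), 0.0132) (4155, array([ 0.4845, -0.088 ,  0.0637]), array([ 0.4887, -0.088 ]), 0.0358)
[ 0.00646835 -0.00089715  0.06371184]
4.5167 114.75
```

View pics/fint.png

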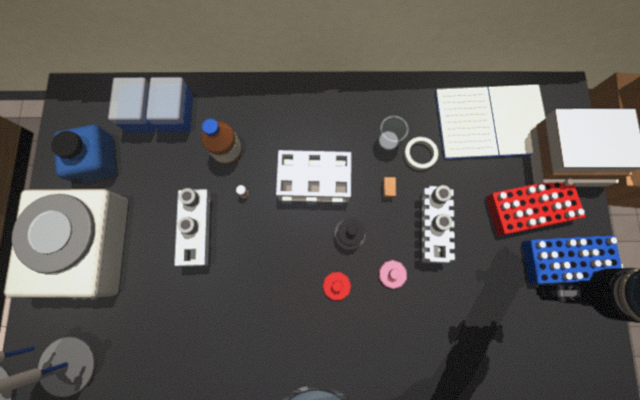

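View pics/fins.png

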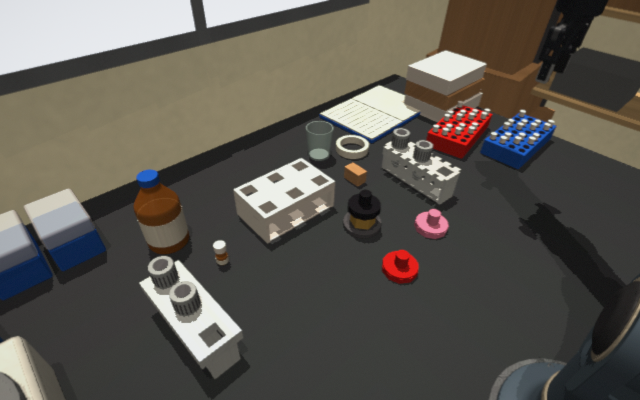

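The cap sits level on the nut: knob top at 91.3 mm, shell at 63.7 mm. Two screws hang in each rack, the wash rack is empty, and the bystanders match the first picture.

Run:
```python
from rig import *
print(sense()["wrist_force"]);finish_job()
```

```text
[-0.54749232 -0.33752435  0.61203529]
the job is handed in; nothing more can be done
```

I handed the job in after about 115 s. The four screws present are sorted, and the dust cap is back on the nut.

- **Screw tests:** All four were tried in the nut. The first two wound in by 165° and 195°, going about 14 and 16 mm deeper, so they are right-hand. The other two rode up and down through 255° and never went deeper than about 15–16 mm, so they are left-hand.
- **Placing:** The right-hand screws hang in the plain rack and the left-hand ones in the notched rack, one to a pocket. Their head tops measure about 109 mm, where flush heads would be at 110 mm.
- **Cap:** It had been knocked about 3 cm aside while standing on the bench, so I measured it again before picking it up. It is now level and fully down on the nut, with the knob top at 91.3 mm (nominal 92). The nut sits within about 1 mm of where it started.
- **Last checks:** In the final top and side views the wash rack is empty, the other things look as they did at the start, and the arm is clear.
- **Small disagreements:** My depth readings were about 1 mm shallow, from an offset in where I gripped the screws. Lifting each left-hand screw first tripped the force stop, but that was only the pressing force coming off; both then lifted freely.

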